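# Back off the ratchet tube squeezer

### The job

Flip the red holding pawl off the ratchet wheel of the tube squeezer by its ball lever so that it stays thrown back, then wind the crank backwards (anticlockwise seen from above) until the blue pusher plate bears firmly on the rubber pad of the yellow end stop, and keep it pressed there for a moment without forcing it. Then flip the pawl down onto the teeth again and let go, with the pusher still back at the stop, and leave the mug, the styptic tube and the nail file where they are.

Things in the scene. Friction and masses are not known exactly. Their poses are not given: they have to be found in the camera images.
- squeezer: Aluminium stand of a tube squeezer, fixed to the counter: base plate 265 x 124 mm, 10 mm thick, from x = -60 to +205 and y = -62 to +62 mm in its own frame. Origin on the upright axis of the ratchet wheel, at counter level; z up, +x along the slide, away from the wheel.
- wheel: Steel ratchet wheel, 88 mm across, lying flat on an upright axis, 16 saw teeth on its upper face (tops 37 mm above the counter). Origin on the axis 14 mm up. Backwards is anticlockwise from above; the engaged pawl blocks that, and over 25 N between teeth and pawl is damage. With the pawl off, about 2 N at the crank knob turns it and it stays where left. Backing off takes 0.8 to 2.4 rad.
- crank_knob (a point): Middle of the black upright crank knob on the wheel: a post 14 mm in diameter, free from 47 to 84 mm above the counter (this point 66 mm up), 55 mm from the wheel axis. Backing off, it circles anticlockwise about the axis, clear of the pawl, from the +x +y side of the stand's frame to its +y or -x side. The grey crank arm below it is 41 to 47 mm up.
- pawl: Red holding pawl with ball lever. Origin on its level hinge (x 42, y -38 mm in the stand's frame, 48 mm up); the nose reaches 42 mm to -x of the stand, the lever rises leaning 35 degrees to -x. Its z axis leans 0 to 0.2 rad from upright with the nose on the teeth. Turned past 0.8 rad (ball pushed to the stand's +x) it falls over in about 0.5 s and rests at 1.3 rad; pushed back, it shuts.
- pawl_ball (a point): Centre of the red ball, 20 mm in diameter, on the end of the pawl's lever, 46 mm from the hinge; about 86 mm above the counter with the pawl down, 83 mm thrown back, 94 mm at the top of its arc.
- pusher: Blue pusher plate, 8 mm thick, 80 mm wide and 40 mm high, on the slide; a rack and pinion draw it 25 mm towards the wheel (-x of the stand) for each radian the wheel turns anticlockwise. Origin at the middle of the lower edge of its back face, the face towards the wheel, 10 mm up.
- end_stop: Yellow end stop block, 38 mm wide, 28 mm high, fixed on the base between wheel and pusher; origin at the lower edge of its face towards the pusher (stand's +x). A round black rubber pad on a set screw stands out 5 to 17 mm from this face, varying and not measured: feel for it. It gives 1 mm per 25 N; over 6 N on it (5 N at the crank knob) is firm, over 30 N (15 N at the knob) is forcing.
- mug: White ceramic mug, 76 mm across, 85 mm high, standing upright; origin at the centre of its foot. To be left alone.
- tube_center (a point): Middle of the upright aluminium styptic tube, 24 mm across and 73 mm high, with a screw lid. To be left alone.
- nail_file: Chrome nail file lying flat, 134 mm long, 14 mm wide, 5 mm thick; origin under its middle, x along it. To be left alone.
- travel_case: Open red plastic travel case, 120 x 170 mm, 45 mm high, with its flap standing up to 145 mm on its +x side; origin under its centre. Fixed.

How it is judged:
By the outcome, as a careful person would: the job done as asked, in the order asked, and still so for the second after the job is handed in, with the robot touching nothing.
It also fails if it takes over 72 s, if anything falls off the work surface, if the arm or the gripper's body presses on something with over 40 N, if the wrist force passes 120 N, or if a joint passes its speed limit or range.

### The arm

A 7-joint arm with a two-finger parallel gripper is mounted at the origin on the work surface. World frame = base frame: x ahead of the robot, y to its left, z up, the work surface at z = 0. Lengths are in m, angles in rad, forces in N, time in s.
With the tool pointing down it reaches from about 0.4 to 0.85 m from the base axis. Payload 10.4 kg.
Tool frame: the origin (TCP) lies at the very end of the fingers, on their centre line; the grasp point (between the pads) lies 19 mm behind it; z points along the fingers, y is the line along which they close (so a half turn about z gives the same grasp; the last joint's range is limited). The gripper opens to 87 mm and grips with 3 to 60 N. Pads are 19 mm wide; open, the fingers measure 117 mm over their backs; the gripper's body (75 mm by 190 mm) begins 51 mm behind the grasp point.
Start: joints at [1.151, 0.332, -0.065, 1.46, 0.022, 1.35, -0.088], TCP at [0.242, -0.576, 0.223] pointing down, gripper open.
Joint ranges: [-2.6, 2.6], [-0.5, 2.12], [-1.47, 1.34], [0.16, 2.42], [-1.27, 4.41], [0.06, 2.06], [-2.6, 2.6]. Speed limits (rad/s): [2.22, 2.22, 2.79, 2.79, 3.14, 3.14, 3.14].

### API

Orientations are given as a unit quaternion [x, y, z, w].
In Python, from bench import r gives the robot as it stands.
- The arm moves only by the shell command python3 -m crank 'ROWS' [FORCE]. ROWS is JSON, a list that holds one entry, the list of rows, each a list of 5 numbers: the shift along the tool's x, y, z in mm, then the turn about the tool's z in degrees, then the opening, from -1 (shut) to 1 (fully open). A call has 1 to 20 rows; each row is the pose to reach, as a shift and turn from the pose commanded when the call began, along the tool's axes at that moment; what a row does not reach only later rows make up. A row lasts 1/10 s, in which the tool goes at most 50 mm and 8.59 degrees, less where a joint would pass 70% of its speed; a pose out of reach is approached as far as the arm can. A call with a gripper value outside its range is refused whole. The fingers move at their own pace and stop on an object; FORCE is the grip in N (left out, the last holds). Time passes only in rows, so rows that repeat a pose let the fingers close. It gives the time, the measured TCP pose, the force, the opening and the grip force at its end, in the units of the state.
- r.read_state(): the state, without advancing time (a new reading comes with each control period).
- r.camera(name): name is "scene" or "top" or "wrist"; returns a dict with "image" (480x640x3 uint8, red, green, blue), "vfov" (degrees; the focal length in pixels is half the picture's height over the tangent of half this angle, whatever the lens; pixels are square), "cx", "cy" (the principal point, pixels), "k1" (the pictures are not rectified: a ray, as slopes to the right and down, at radius r is drawn at 1 + k1 r^2 times it, then the intrinsics apply), "eye" and "attitude" of the camera in the world. Camera axes: x right, y down, z forward; pixel columns grow to the right and rows downward; lengths in m; the calibration is good to about 2 mm. A picture is of the moment at which its call begins. There is no depth.
- r.close_job(): hands the job in; it is judged then, once.
The state is a dict: "time": time; "joint_positions": joint angles; "joint_vel": joint speeds; "joint_torque": joint torques, N m; "ee_pos": TCP position; "eef_rot": TCP orientation; "ft_force": force on the tool from outside, world axes, zero at the start; "torque": the same for the moment, N m; "width": finger opening in m; "grip_force": force on a finger pad.
Only numpy, scipy, OpenCV 4.12 (cv2) and the standard library are available. Lean on these libraries where they do the work, as an engineer would, in place of code of your own. Each camera call takes 0.05 s, during which the arm holds its last target. There are 200 camera calls.

## Working session

There is one attempt and no reset: what is moved stays moved. The work goes in short steps, Python scripts to look and compute and a shell command to move; the robot and the scene stay as the last step left them, time stands still between calls to the robot, and variables do not carry over. Pictures are saved under pics/ and viewed, at most 10 in all, crops included, and the job is handed in when it is done.

```bash
ls; mkdir -p pics; cat > h.py <<'E'
import numpy as np, cv2
from scipy.spatial.transform import Rotation as R
import pickle
def snap(r,name,f):
    c=r.camera(name); cv2.imwrite(f'pics/{f}.png',c['image'][:,:,::-1]); pickle.dump({k:v for k,v in c.items()},open(f'pics/{f}.pkl','wb')); return c
def load(f): return pickle.load(open(f'pics/{f}.pkl','rb'))
def att(c):
    a=np.array(c['attitude'],float)
    return a if a.shape==(3,3) else R.from_quat(a).as_matrix()
def ray(c,u,v):
    f=240/np.tan(np.radians(c['vfov'])/2)
    d=np.array([(u-c['cx'])/f,(v-c['cy'])/f]); p=d.copy()
    for _ in range(30): p=d/(1+c['k1']*(p@p))
    w=att(c)@np.array([p[0],p[1],1]); return np.array(c['eye']),w
def atz(c,u,v,z):
    e,w=ray(c,u,v); return e+w*(z-e[2])/w[2]
def proj(c,P):
    f=240/np.tan(np.radians(c['vfov'])/2)
    q=att(c).T@(np.array(P)-np.array(c['eye'])); p=q[:2]/q[2]; p=p*(1+c['k1']*(p@p))
    return p*f+[c['cx'],c['cy']]
E
python3 - <<'E'
from bench import r
from h import *
for n in ['top','scene']:
    c=snap(r,n,n+'0'); print(n,c['vfov'],c['cx'],c['cy'],c['k1'],c['eye'],c['attitude'])
print(r.read_state())
E
```

```text
pics
top 43.21688061366519 325.4856402133894 236.23396697162354 -0.010657227414799377 [ 0.48619547 -0.04407912  1.1987638 ] [ 0.70892842 -0.70391252  0.02804523 -0.03378058]
scene 43.62392895684053 333.2730484354116 242.23671124690264 -0.007920155635008789 [ 1.22123333 -0.41694102  0.73400706] [ 0.7931383   0.44543993 -0.20579599 -0.36078099]
{'time': 0.1, 'joint_positions': array([ 1.15141557,  0.33282118, -0.06472123,  1.46084588,  0.02159002,
        1.34990462, -0.08848584]), 'joint_vel': array([-0.00150606, -0.00231935,  0.00034451, -0.00094843,  0.0005901 ,
        0.00023628,  0.00075159]), 'joint_torque': array([ 5.97263697e-04, -6.24539423e+01,  2.41601933e-02, -3.90715313e+01,
       -6.13290025e-02,  3.65916139e-02,  7.37477330e-05]), 'ee_pos': array([ 0.24141035, -0.57612039,  0.2218312 ]), 'eef_rot': array([ 9.80379862e-01,  1.97116498e-01, -1.46542359e-04, -6.25054004e-04]), 'ft_force': array([ 0.81683314, -0.02838289,  0.05537819]), 'torque': array([0.01346905, 0.04929175, 0.04122535]), 'grip_force': 0.0, 'width': 0.08699411129678644}
```

View pics/top0.png

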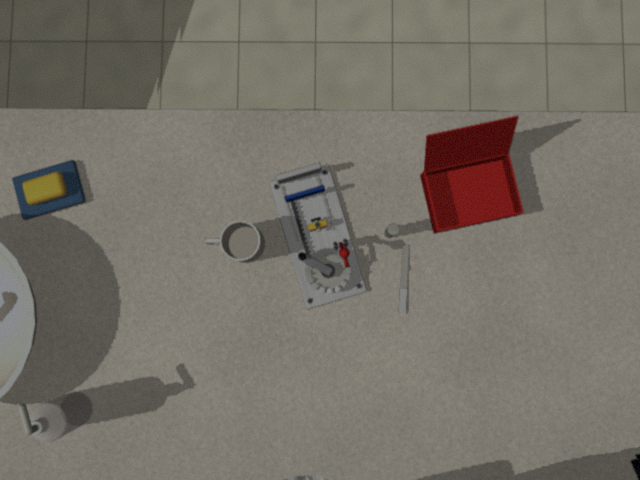

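View pics/scene0.png

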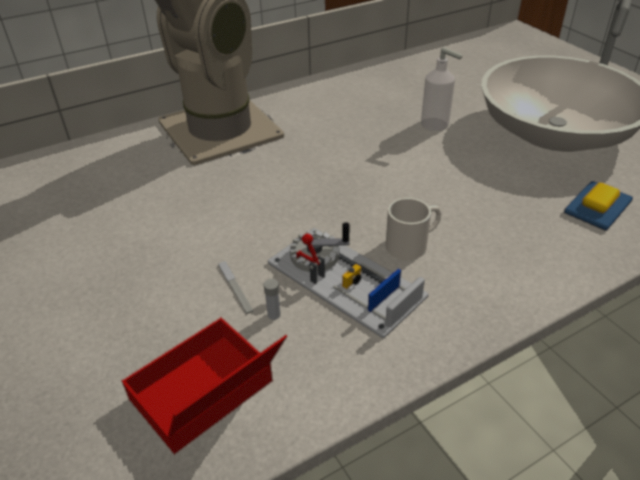

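The top view shows the squeezer near (320,235), with the wheel at (328,270), the red pawl at (345,255), the knob at (303,256) and the pusher at (305,193). The mug is at (240,241), the tube at (392,230) and the file at (404,280). I'll enlarge the squeezer area next.

```bash
python3 - <<'E'
from h import *
c=load('top0')['image'][:,:,::-1]
a=cv2.resize(c[155:315,260:380],None,fx=5,fy=5,interpolation=cv2.INTER_CUBIC)[:,:]
# 600x800 -> rotate to 800x600
cv2.imwrite('pics/top0c.png',cv2.resize(c[155:315,225:425],None,fx=3.75,fy=3.75,interpolation=cv2.INTER_CUBIC))
E
```

```text
(no output)
```

View pics/top0c.png

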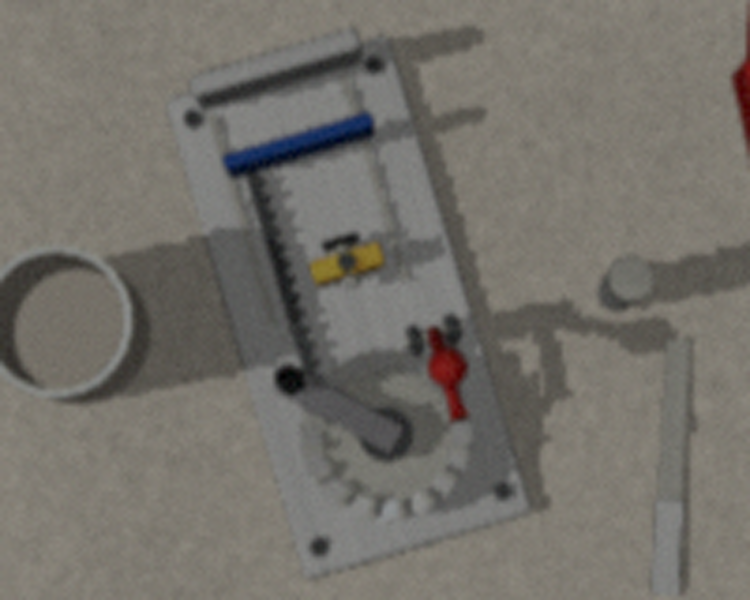

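The crop shows base plate corners near (310,577), (530,508), (388,38) and (168,100). The knob top is at (290,379), the ball at (447,367), the hub at (385,433) and the pusher from (228,163) to (372,125). The stop's pad is at (342,243). I'll fit the stand frame to these.

```bash
cat > fit.py <<'E'
from h import *
from scipy.optimize import least_squares
c=load('top0')
px=lambda u,v:(225+u/3.75,155+v/3.75)
obs=[((-60,62,10),(310,577)),((-60,-62,10),(530,508)),((205,-62,10),(388,38)),((205,62,10),(168,100)),((0,0,45),(385,433))]
f=lambda p:np.concatenate([ (np.append(R.from_euler('z',p[2]).as_matrix()[:2,:2]@np.array(l[:2])/1e3+p[:2],0)[:2]-atz(c,*px(*o),l[2]/1e3)[:2])*1e3 for l,o in obs])
s=least_squares(f,[.4,-.05,0.2],loss='soft_l1',x_scale=[.01,.01,.1])
x,y,th=s.x
def W(l): return np.append(R.from_euler('z',th).as_matrix()[:2,:2]@np.array(l[:2])/1e3+[x,y],l[2]/1e3)
def L(P): return R.from_euler('z',-th).as_matrix()@(np.array(P)-[x,y,0])*1e3
E
python3 - <<'E'
from fit import *
np.set_printoptions(precision=4,suppress=True)
print(s.x,np.degrees(th),s.fun.round(1))
k=atz(c,*px(290,379),.084);print('knob',k,L(k),np.degrees(np.arctan2(L(k)[1],L(k)[0])))
b=atz(c,*px(447,367),.090);print('ball',b,L(b))
for n,p,z in[('push',(228,163),.05),('push2',(372,125),.05),('stop',(347,262),.04),('pad',(342,243),.03)]: print(n,L(atz(c,*px(*p),z)))
m=atz(c,*px(60,323),.085);print('mug',m,L(m))
m=atz(c,*px(630,278),.073);print('tube',m,L(m))
w=W((0,0,0));
from bench import r
st=r.read_state();M=R.from_quat(st['eef_rot']).as_matrix();print(M)
E
```

```text
[ 0.522  -0.0402  0.2995] 17.158399511233767 [-1.6  1.7 -1.6 -2.5  3.7 -0.1  1.1  2.1  0.  -1.2]
knob [0.547  0.0077 0.084 ] [37.9775 38.4293 84.    ] 45.338855379575996
ball [ 0.553  -0.0692  0.09  ] [ 21.0865 -36.8859  90.    ]
push [155.1792  38.2887  50.    ]
push2 [152.7001 -37.7484  50.    ]
stop [90.0187 -5.4262 40.    ]
pad [101.3225  -5.8901  30.    ]
mug [0.5737 0.1213 0.085 ] [ 97.0243 139.0241  85.    ]
tube [ 0.599  -0.1604  0.073 ] [  38.1308 -137.6011   73.    ]
[[ 0.9223  0.3865 -0.0005]
 [ 0.3865 -0.9223  0.0012]
 [-0.     -0.0013 -1.    ]]
```

```bash
cat >> fit.py <<'E'
np.set_printoptions(precision=1,suppress=True)
def go(*targets):
    """targets: (x,y,z mm in stand frame, yaw of tool x in stand frame deg)"""
    from bench import r
    st=r.read_state();M=R.from_quat(st['eef_rot']).as_matrix();P=st['ee_pos']
    yaw=np.degrees(np.arctan2(M[1,0],M[0,0]))-np.degrees(th)
    print('t',st['time'],'local',L(P),'yaw',round(yaw,1),'F',R.from_euler('z',-th).as_matrix()@st['ft_force'],'w',st['width'])
    for t in targets: print(M.T@(W(t[:3])-P)*1e3, round((yaw-t[3]+180)%360-180,1))
E
python3 -c "
from fit import *
go((-15,-37,130,0),(-15,-37,80,0))"
```

```text
t 0.1 local [-426.2 -429.3  221.8] yaw 5.6 F [ 0.8 -0.3  0.1] w 0.08699411129678644
[ 447.4 -350.3   92.3] 5.6
[ 447.4 -350.3  142.3] 5.6
```

```bash
python3 -m crank '[[[224,-175,46,5.6,-1],[447,-350,92,5.6,-1],[447,-350,92,5.6,-1],[447,-350,92,5.6,-1],[447,-350,92,5.6,-1],[447,-350,92,5.6,-1],[447,-350,92,5.6,-1],[447,-350,92,5.6,-1],[447,-350,92,5.6,-1],[447,-350,92,5.6,-1],[447,-350,92,5.6,-1],[447,-350,92,5.6,-1],[447,-350,92,5.6,-1],[447,-350,92,5.6,-1],[447,-350,92,5.6,-1]]]' 10; python3 - <<'E'
from fit import *
from bench import r
go((-15,-37,80,0))
c=snap(r,'wrist','w1'); snap(r,'scene','s1')
E
```

```text
time: 1.6
ee_pos: [0.5181, -0.0823, 0.1305]
eef_rot: [0.989, 0.148, -0.0, 0.0]
ft_force: [0.7, -0.1, -0.3]
width: 0.0005
grip_force: 0.0
t 1.6 local [-16.2 -39.1 130.5] yaw -0.1 F [ 0.6 -0.3 -0.3] w 0.0004630131641494906
[ 1.2 -2.1 50.5] -0.1
```

View pics/w1.png

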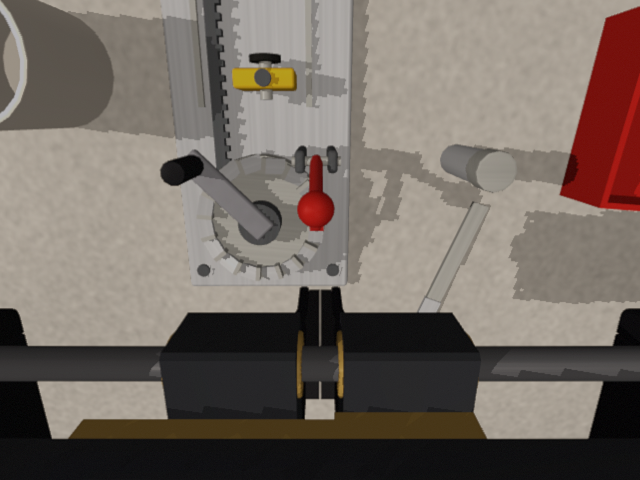

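The wrist view shows the closed fingertips at (320,300), in line with the ball at (316,209). The knob is at (180,170), the hub at (262,222) and the hinge lugs at (316,158). I'll cross-check these against the fit.

```bash
python3 - <<'E'
from fit import *
w=load('w1')
for n,p,z in[('ball',(316,209),.087),('knobtop',(170,173),.084),('hub',(262,222),.047),('hinge',(316,158),.048),('cornL',(193,285),.01),('cornR',(346,285),.01),('stop',(264,77),.038)]: print(n,L(atz(w,*p,z)))
E
```

```text
ball [ 21.2 -37.2  87. ]
knobtop [40.1 40.1 84. ]
hub [ 3.5 -1.8 47. ]
hinge [ 44.3 -37.   48. ]
cornL [-57.4  60.5  10. ]
cornR [-57.6 -59.8  10. ]
stop [91.3 -5.8 38. ]
```

```bash
python3 -m crank '[[[1,-2,25,0,-1],[1,-2,48,0,-1],[1,-2,48,0,-1],[9,-2,48,0,-1],[15,-2,48,0,-1],[21,-2,48,0,-1],[27,-2,48,0,-1],[33,-2,48,0,-1],[39,-2,48,0,-1],[45,-2,48,0,-1],[51,-2,48,0,-1],[57,-2,48,0,-1],[58,-2,48,0,-1],[58,-2,48,0,-1],[58,-2,48,0,-1],[58,-2,48,0,-1]]]'; python3 - <<'E'
from fit import *
go()
E
python3 -m crank '[[[-20,0,0,0,-1],[-40,0,-10,0,-1],[-58,0,-48,0,-1],[-58,0,-48,0,-1]]]'; python3 - <<'E'
from fit import *
from bench import r
go((0,0,130,-45))
w=snap(r,'wrist','w2')
cv2.imwrite('pics/w2c.png',w['image'][50:330,100:400,::-1])
E
```

```text
time: 3.3
ee_pos: [0.5732, -0.0621, 0.0826]
eef_rot: [0.989, 0.149, -0.0, 0.0]
ft_force: [0.1, -1.0, 0.1]
width: 0.0007
grip_force: 0.0
t 3.3 local [ 42.5 -36.   82.6] yaw -0.0 F [-0.2 -1.   0.1] w 0.0006633379708383576
time: 3.7
ee_pos: [0.5186, -0.0803, 0.1347]
eef_rot: [0.989, 0.148, 0.002, 0.002]
ft_force: [0.9, -0.8, 0.5]
width: 0.0006
grip_force: 0.0
t 3.7 local [-15.1 -37.3 134.7] yaw -0.1 F [ 0.6 -1.   0.5] w 0.0006062337106950954
[ 15.  -37.3   4.7] 44.9
```

View pics/w2c.png

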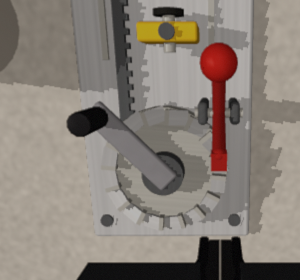

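The pawl is thrown back: in the crop the ball is at (218,62), beyond the lugs, and the nose is clear of the teeth. Next I'll move behind the knob.

```bash
python3 - <<'E'
from fit import *
s=2**-.5
go((38.9+38*s,38.9-38*s,125,-45),(38.9+38*s,38.9-38*s,57,-45),(38.9+18*s,38.9-18*s,57,-45))
d=16.5
for D in range(4,49,4):
    t=np.radians(D); print(D,round(-d+d*np.cos(t)-55*np.sin(t),1),round(55-d*np.sin(t)-55*np.cos(t),1))
E
```

```text
t 3.75 local [-14.9 -36.9 132.9] yaw -0.1 F [ 0.6 -0.7 -0.2] w 7.570347713725065e-05
[ 80.6 -49.1   8. ] 44.9
[ 80.4 -49.3  76. ] 44.9
[ 66.2 -63.4  76. ] 44.9
4 -3.9 -1.0
8 -7.8 -1.8
12 -11.8 -2.2
16 -15.8 -2.4
20 -19.8 -2.3
24 -23.8 -2.0
28 -27.8 -1.3
32 -31.7 -0.4
36 -35.5 0.8
40 -39.2 2.3
44 -42.8 4.0
48 -46.3 5.9
```

```bash
python3 -m crank '[[[40,-25,0,22,-1],[81,-49,0,45,-1],[81,-49,0,45,-1],[81,-49,0,45,-1],[81,-49,0,45,-1],[81,-49,0,45,-1],[81,-49,40,45,-1],[81,-49,73,45,-1],[81,-49,73,45,-1],[81,-49,73,45,-1],[81,-49,73,45,-1]]]'; python3 - <<'E'
from fit import *
s=2**-.5
go((38.9+18*s,38.9-18*s,57,-45))
E
```

```text
time: 4.85
ee_pos: [0.5822, -0.0081, 0.0593]
eef_rot: [0.971, -0.241, 0.001, -0.0]
ft_force: [0.5, 0.5, -0.3]
width: 0.0006
grip_force: 0.0
t 4.85 local [67.  12.9 59.3] yaw -45.0 F [ 0.6  0.3 -0.3] w 0.0005883203419318849
[-20.2   1.5   2.3] -0.0
```

Next I'll approach to contact and feel for it.

```bash
python3 -m crank '[[[-10,1.5,2,0,-1],[-16,1.5,2,0,-1],[-20,1.5,2,0,-1],[-22,1.5,2,0,-1],[-22,1.5,2,0,-1],[-22,1.5,2,0,-1]]]'; python3 - <<'E'
from fit import *
go((51,26.6,57,-45))
E
```

```text
time: 5.45
ee_pos: [0.561, 0.0007, 0.0557]
eef_rot: [0.971, -0.241, 0.0, -0.0]
ft_force: [0.4, 0.3, 0.8]
width: 0.0005
grip_force: 0.3
t 5.45 local [49.3 27.6 55.7] yaw -45.0 F [0.4 0.2 0.8] w 0.00047355345235563205
[ 1.9 -0.5 -1.3] -0.0
```

```bash
python3 -m crank '[[[-3.9,-1,0,-4,-1],[-7.8,-1.8,0,-8,-1],[-11.8,-2.2,0,-12,-1],[-15.8,-2.4,0,-16,-1],[-19.8,-2.3,0,-20,-1],[-23.8,-2,0,-24,-1],[-27.8,-1.3,0,-28,-1],[-31.7,-0.4,0,-32,-1],[-35.5,0.8,0,-36,-1],[-39.2,2.3,0,-40,-1],[-39.2,2.3,0,-40,-1],[-39.2,2.3,0,-40,-1]]]'; python3 - <<'E'
from fit import *
from bench import r
go()
w=snap(r,'wrist','w3'); snap(r,'top','t3'); go()
cv2.imwrite('pics/t3c.png',cv2.resize(load('t3')['image'][155:315,225:425,::-1],None,fx=3,fy=3,interpolation=cv2.INTER_CUBIC))
E
```

```text
time: 6.65
ee_pos: [0.525, 0.0168, 0.0555]
eef_rot: [0.995, 0.105, -0.0, -0.0]
ft_force: [0.3, 0.3, 0.8]
width: 0.0008
grip_force: 0.1
t 6.65 local [19.7 53.6 55.5] yaw -5.2 F [0.4 0.2 0.8] w 0.0008433047019849786
t 6.75 local [19.8 53.6 55.4] yaw -5.1 F [ 0.3 -0.4 -0.7] w 0.0006516357501714364
```

View pics/w3.png

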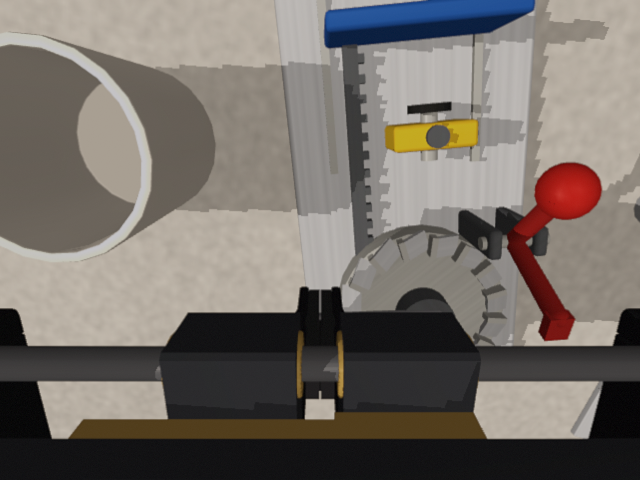

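The wrist view shows the pusher closer, with the lower edge of its back face running from (345,45) to (533,10). The pad's disc is at (430,106) and the stop block at (432,135). The pawl is still thrown, with its ball at (568,190).

```bash
python3 - <<'E'
from fit import *
w=load('w3')
for n,p,z in[('push10',(345,46),.01),('push10',(533,11),.01),('pad up edge',(430,102),.03),('pad up edge z24',(430,102),.024),('pad low',(430,110),.03),('stop top far',(432,123),.038),('hub',(425,305),.047)]: print(n,L(atz(w,*p,z)))
E
```

```text
push10 [135.1  31.1  10. ]
push10 [142.2 -57.9  10. ]
pad up edge [105.8  -4.1  30. ]
pad up edge z24 [105.9  -5.7  24. ]
pad low [102.4  -4.1  30. ]
stop top far [96.9 -2.8 38. ]
hub [13.2  3.3 47. ]
```

View pics/t3c.png

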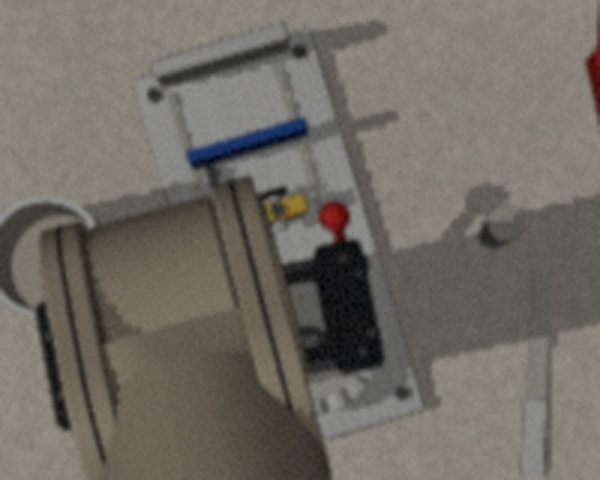

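The top crop shows the pusher about 18 mm nearer the stop, consistent with 40° of winding. About 60° should remain, so I'll go 40° more and then creep.

```bash
python3 -m crank '[[[-3.9,-1,0,-4,-1],[-7.8,-1.8,0,-8,-1],[-11.8,-2.2,0,-12,-1],[-15.8,-2.4,0,-16,-1],[-19.8,-2.3,0,-20,-1],[-23.8,-2,0,-24,-1],[-27.8,-1.3,0,-28,-1],[-31.7,-0.4,0,-32,-1],[-35.5,0.8,0,-36,-1],[-39.2,2.3,0,-40,-1],[-39.2,2.3,0,-40,-1],[-39.2,2.3,0,-40,-1]]]'; python3 - <<'E'
from fit import *
from bench import r
go()
w=snap(r,'wrist','w4'); snap(r,'top','t4')
a=w['image'][:300,240:640]; b=load('t4')['image'][155:315,225:425]
cv2.imwrite('pics/t4c.png',np.hstack([a,cv2.resize(b,(375,300),interpolation=cv2.INTER_CUBIC)])[:,:,::-1])
d=16.5
for D in range(1,21,1):
    t=np.radians(D); print(D,round(-d+d*np.cos(t)-55*np.sin(t),1),round(55-d*np.sin(t)-55*np.cos(t),1))
E
```

```text
time: 7.95
ee_pos: [0.4872, 0.0064, 0.0555]
eef_rot: [0.899, 0.438, -0.0, -0.0]
ft_force: [-0.0, 0.5, 0.2]
width: 0.0006
grip_force: 0.0
t 7.95 local [-19.5  54.8  55.5] yaw 34.8 F [0.1 0.5 0.2] w 0.0005773146962783135
1 -1.0 -0.3
2 -1.9 -0.5
3 -2.9 -0.8
4 -3.9 -1.0
5 -4.9 -1.2
6 -5.8 -1.4
7 -6.8 -1.6
8 -7.8 -1.8
9 -8.8 -1.9
10 -9.8 -2.0
11 -10.8 -2.1
12 -11.8 -2.2
13 -12.8 -2.3
14 -13.8 -2.4
15 -14.8 -2.4
16 -15.8 -2.4
17 -16.8 -2.4
18 -17.8 -2.4
19 -18.8 -2.4
20 -19.8 -2.3
```

View pics/t4c.png

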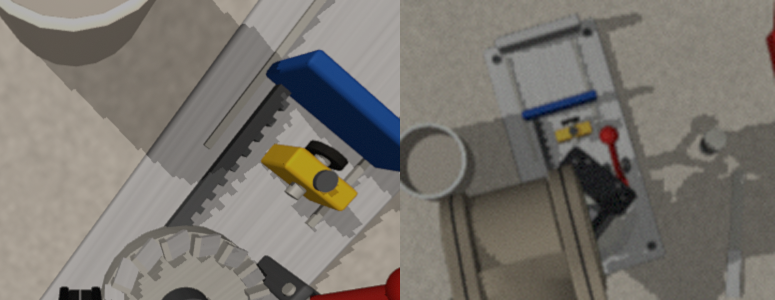

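The gap is still roughly 8–10 mm (pad at (325,155), pusher's lower edge through (340,130)), and the pawl is still thrown. I'll go 10° slowly and then creep.

```bash
python3 -m crank '[[[-1.9,-0.5,0,-2,-1],[-3.9,-1,0,-4,-1],[-5.8,-1.4,0,-6,-1],[-7.8,-1.8,0,-8,-1],[-9.8,-2,0,-10,-1],[-9.8,-2,0,-10,-1],[-9.8,-2,0,-10,-1]]]'; python3 -c "
from fit import *
go()"
python3 -m crank '[[[-1,-0.3,0,-1,-1],[-1.9,-0.5,0,-2,-1],[-2.9,-0.8,0,-3,-1],[-2.9,-0.8,0,-3,-1],[-2.9,-0.8,0,-3,-1]]]'; python3 -c "
from fit import *
go()"
```

```text
time: 8.75
ee_pos: [0.4798, 0.0001, 0.0556]
eef_rot: [0.857, 0.515, 0.0, 0.0]
ft_force: [1.6, 1.0, -0.6]
width: 0.0008
grip_force: 0.6
t 8.75 local [-28.4  50.9  55.6] yaw 44.9 F [ 1.8  0.4 -0.6] w 0.0008357545432101143
time: 9.25
ee_pos: [0.4776, -0.0024, 0.0556]
eef_rot: [0.843, 0.538, -0.0, 0.0]
ft_force: [1.5, 1.2, -1.1]
width: -0.0001
grip_force: 0.7
t 9.25 local [-31.3  49.3  55.6] yaw 48.0 F [ 1.8  0.7 -1.1] w -0.00011695402785078977
```

```bash
python3 -m crank '[[[-1,-0.3,0,-1,-1],[-1.9,-0.5,0,-2,-1],[-1.9,-0.5,0,-2,-1],[-1.9,-0.5,0,-2,-1]]]'; python3 -c "
from fit import *
from bench import r
go()
w=snap(r,'wrist','w5')['image'][:300,240:640]
cv2.imwrite('pics/w5c.png',cv2.resize(w[30:250,20:],None,fx=2,fy=2)[:,:,::-1])"
```

```text
time: 9.65
ee_pos: [0.4763, -0.0039, 0.0555]
eef_rot: [0.833, 0.553, -0.0, 0.0]
ft_force: [2.5, 0.2, 0.3]
width: 0.0003
grip_force: 0.6
t 9.65 local [-33.   48.2  55.5] yaw 50.0 F [ 2.5 -0.6  0.3] w 0.00030233787613825105
```

View pics/w5c.png

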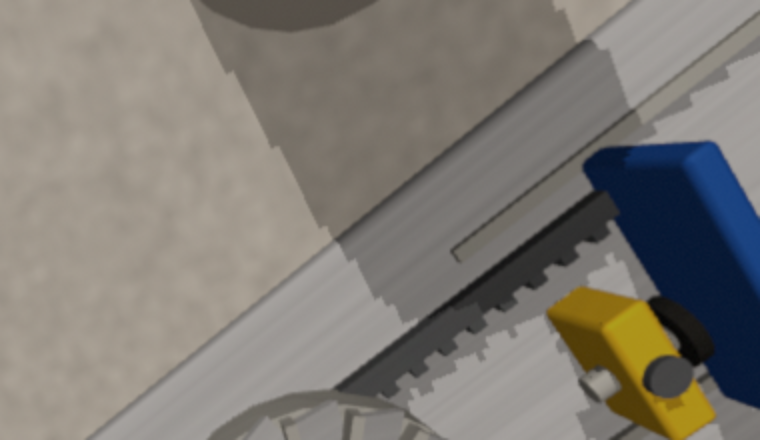

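The crop shows the pad's disc at (685,330), almost on the pusher face (gap 1–3 mm). I'll creep and check the force after each step.

```bash
python3 -m crank '[[[-1,-0.3,0,-1,-1],[-1,-0.3,0,-1,-1],[-1,-0.3,0,-1,-1]]]' | grep force; python3 -c "
from fit import *
go()"
python3 -m crank '[[[-1,-0.3,0,-1,-1],[-1,-0.3,0,-1,-1],[-1,-0.3,0,-1,-1]]]' | grep force; python3 -c "
from fit import *
go()"
```

```text
ft_force: [1.7, 0.0, 0.2]
grip_force: 0.8
t 10.0 local [-33.8  47.7  55.6] yaw 51.0 F [ 1.6 -0.5  0.2] w 0.00019966239759082515
ft_force: [2.3, 0.7, 0.5]
grip_force: 0.8
t 10.3 local [-34.7  47.1  55.6] yaw 52.0 F [ 2.4 -0.   0.5] w 0.0006077300828745649
```

```bash
python3 -m crank '[[[-1,-0.3,0,-1,-1],[-1,-0.3,0,-1,-1],[-1,-0.3,0,-1,-1]]]' | grep force; python3 -c "
from fit import *
go()"
```

```text
ft_force: [2.7, 0.2, 0.5]
grip_force: 0.9
t 10.6 local [-35.5  46.4  55.5] yaw 53.0 F [ 2.6 -0.6  0.5] w 0.00045463782796693826
```

```bash
python3 -m crank '[[[-1,-0.3,0,-1,-1],[-1,-0.3,0,-1,-1],[-1,-0.3,0,-1,-1]]]' | grep force; python3 -c "
from fit import *
go()"
python3 -m crank '[[[-1,-0.3,0,-1,-1],[-1,-0.3,0,-1,-1],[-1,-0.3,0,-1,-1]]]' | grep force; python3 -c "
from fit import *
go()"
```

```text
ft_force: [2.4, 1.2, 0.3]
grip_force: 0.9
t 10.9 local [-36.3  45.8  55.6] yaw 54.0 F [2.6 0.4 0.3] w 0.0004979232271142731
ft_force: [2.5, 1.6, 0.4]
grip_force: 1.0
t 11.2 local [-37.2  45.2  55.6] yaw 55.0 F [2.8 0.8 0.4] w 0.0008170994812280559
```

```bash
python3 -m crank '[[[-1,-0.3,0,-1,-1],[-1,-0.3,0,-1,-1],[-1,-0.3,0,-1,-1]]]' | grep force; python3 -c "
from fit import *
from bench import r
go()
w=snap(r,'wrist','w6')['image'][:300,240:640]
cv2.imwrite('pics/w6c.png',cv2.resize(w[30:280,20:],None,fx=2,fy=2)[:,:,::-1])"
```

```text
ft_force: [3.4, 1.2, -0.3]
grip_force: 1.0
t 11.5 local [-38.   44.6  55.6] yaw 56.0 F [ 3.6  0.1 -0.3] w 0.0007640363343584594
```

```bash
python3 -m crank '[[[-1,0.4,0,-1,-1],[-1,0.4,0,-1,-1],[-1,0.4,0,-1,-1]]]' | grep force; python3 -c "
from fit import *
go()"
python3 -m crank '[[[-1,-0.2,0,-1,-1],[-1,-0.2,0,-1,-1],[-1,-0.2,0,-1,-1]]]' | grep force; python3 -c "
from fit import *
go()"
```

```text
ft_force: [-0.1, 1.5, 2.1]
grip_force: 0.7
t 11.85 local [-38.5  43.7  55.4] yaw 57.0 F [0.3 1.5 2.1] w 0.0001961979551847727
ft_force: [-0.7, 1.4, 0.9]
grip_force: 0.8
t 12.15 local [-39.2  42.9  55.4] yaw 58.0 F [-0.2  1.6  0.9] w 0.0005562604069177251
```

```bash
python3 -m crank '[[[-1,0.2,0,-1,-1],[-1,0.2,0,-1,-1],[-1,0.2,0,-1,-1]]]' | grep force; python3 -c "
from fit import *
go()"
```

```text
ft_force: [-0.6, 1.4, -1.5]
grip_force: 0.7
t 12.45 local [-39.4  41.8  55.5] yaw 59.0 F [-0.2  1.6 -1.5] w 0.0006185658191935067
```

```bash
for i in 1; do python3 -m crank '[[[-1,-0.1,0,-1,-1],[-1,-0.1,0,-1,-1],[-1,-0.1,0,-1,-1]]]' | grep ft; python3 -c "
from fit import *
go()"; done
python3 -m crank '[[[-1,-0.1,0,-1,-1],[-1,-0.1,0,-1,-1],[-1,-0.1,0,-1,-1]]]' | grep ft; python3 -c "
from fit import *
from bench import r
go()
snap(r,'scene','s7');snap(r,'wrist','w7')
for f in ['w3','w4','w5','w6','w7']:
    w=load(f); im=w['image'].astype(int)
    m=((im[...,2]>im[...,0]*1.8)&(im[...,2]>40)).astype(np.uint8); m[300:]=0
    n,lab,stt,ce=cv2.connectedComponentsWithStats(m); k=1+stt[1:,4].argmax()
    ys,xs=np.where(lab==k)
    # min local x of blue px if on z=10 plane
    pts=np.array([L(atz(w,u,v,.01))[:2] for u,v in zip(xs,ys)])
    sel=abs(pts[:,1])<30
    print(f,stt[k,4],'minx@z10',np.percentile(pts[sel,0],[0.5,2]) if sel.any() else None)
"
```

```text
ft_force: [-0.6, 1.6, -1.9]
t 12.75 local [-39.9  41.   55.5] yaw 60.0 F [-0.1  1.7 -1.9] w 0.0006383534558855621
ft_force: [-0.9, 2.4, -0.6]
t 13.05 local [-40.5  40.2  55.6] yaw 61.0 F [-0.2  2.6 -0.6] w 0.00039831318622607836
w3 6919 minx@z10 [135.3 135.6]
w4 7500 minx@z10 [118.4 118.8]
w5 6316 minx@z10 [112.2 112.9]
w6 5600 minx@z10 [109.7 110.4]
w7 5336 minx@z10 [107.5 108.4]
```

```bash
python3 -m crank '[[[-1,-0.3,0,-1,-1],[-1,-0.3,0,-1,-1],[-1,-0.3,0,-1,-1]]]' | grep ft; python3 -c "
from fit import *
go()"
python3 -m crank '[[[-1,-0.3,0,-1,-1],[-1,-0.3,0,-1,-1],[-1,-0.3,0,-1,-1]]]' | grep ft; python3 -c "
from fit import *
go()"
```

```text
ft_force: [0.5, 1.7, -0.7]
t 13.45 local [-41.   39.6  55.6] yaw 62.0 F [ 1.   1.5 -0.7] w 0.00041373045298411296
ft_force: [2.0, 4.5, -1.8]
t 13.75 local [-41.6  39.1  55.6] yaw 63.0 F [ 3.2  3.7 -1.8] w 0.0006325056277990858
```

```bash
python3 -m crank '[[[-1,-0.3,0,-1,-1],[-1,-0.3,0,-1,-1],[-1,-0.3,0,-1,-1]]]' | grep ft; python3 -c "
from fit import *
go()"

```

```text
ft_force: [2.0, 5.7, -2.2]
t 14.05 local [-42.1  38.6  55.6] yaw 64.0 F [ 3.6  4.8 -2.2] w 0.0009370621975890543
```

```bash
python3 -m crank '[[[-1.3,0,0,-1,-1],[-1.3,0,0,-1,-1],[-1.3,0,0,-1,-1]]]' | grep ft; python3 -c "
from fit import *
go()"

```

```text
ft_force: [2.8, 9.5, -2.4]
t 14.35 local [-42.6  38.1  55.6] yaw 65.0 F [ 5.5  8.3 -2.4] w 0.00024171009163207285
```

```bash
python3 -m crank '[[[0,0,0,0,-1],[0,0,0,0,-1],[0,0,0,0,-1],[0,0,0,0,-1],[0,0,0,0,-1],[0,0,0,0,-1],[0,0,0,0,-1],[0,0,0,0,-1],[0,0,0,0,-1],[0,0,0,0,-1],[0,0,0,0,-1],[0,0,0,0,-1],[0,0,0,0,-1],[0,0,0,0,-1],[0,0,0,0,-1]]]' | grep ft; python3 -c "
from fit import *
go((-20,60,57,65))"

```

```text
ft_force: [1.2, 7.3, -1.4]
t 15.85 local [-42.6  38.1  55.6] yaw 65.0 F [ 3.3  6.6 -1.4] w 0.00028911501829720154
[29.4 11.2 -1.3] 0.0
```

```bash
python3 -m crank '[[[3,0,0,0,-1],[8,0,0,0,-1],[20,0,0,0,-1],[25,0,-35,0,-1],[25,0,-75,0,-1],[25,0,-75,0,-1],[25,0,-75,0,-1]]]' | grep ft; python3 -c "
from fit import *
from bench import r
go((103,-37,128,0),(103,-37,82,0))
snap(r,'wrist','w8');snap(r,'scene','s8')
"

```

```text
ft_force: [-0.3, -0.5, 0.1]
t 16.55 local [-32.2  59.5 131.2] yaw 65.0 F [-0.4 -0.4  0.1] w 0.00018827583361014755
[-30.3 163.3   3.5] 65.0
[-30.2 163.2  49.5] 65.0
```

```bash
python3 -m crank '[[[-8,40,0,16,-1],[-15,80,0,32,-1],[-22,120,0,48,-1],[-30,163,0,65,-1],[-30,163,0,65,-1],[-30,163,0,65,-1],[-30,163,0,65,-1],[-30,163,0,65,-1],[-30,163,0,65,-1],[-30,163,0,65,-1],[-30,163,0,65,-1]]]' | grep ft; python3 - <<'E'
from fit import *
from bench import r
go((103,-37,82,0))
w=snap(r,'top','t9')
im=w['image'].astype(int); m=(im[...,0]>120)&(im[...,1]<60)
m[:,400:]=0; ys,xs=np.where(m); print(len(xs), xs.mean(),ys.mean(), L(atz(w,xs.mean(),ys.mean(),.083)))
E
```

```text
ft_force: [-0.4, 0.3, -0.2]
t 17.75 local [102.1 -36.4 129.9] yaw 0.1 F [-0.3  0.4 -0.2] w 0.00032285886807753426
[ 1.   0.6 47.9] 0.1
0 nan nan [nan nan nan]<stdin>:6: RuntimeWarning: Mean of empty slice.
  ret = ret.dtype.type(ret / rcount)
```

```bash
python3 -m crank '[[[0,0,25,0,-1],[0,0,47,0,-1],[0,0,47,0,-1],[-6,0,47,0,-1],[-12,0,47,0,-1],[-17,0,47,0,-1],[-22,0,47,0,-1],[-27,0,47,0,-1],[-32,0,47,0,-1],[-37,0,47,0,-1],[-42,0,47,0,-1],[-45,0,47,0,-1],[-45,0,47,0,-1]]]' | grep ft; python3 - <<'E'
from fit import *
from bench import r
go()
E
python3 -m crank '[[[-2,0,0,0,-1],[-2,0,0,0,-1],[-2,0,0,0,-1],[-2,0,0,0,-1],[-2,0,0,0,-1]]]' | grep ft;  python3 - <<'E'
from fit import *
from bench import r
go()
w=snap(r,'wrist','w10'); s=snap(r,'scene','s10')
f=lambda c,P:proj(c,W(P)).round()
print('ball down would be',f(s,(18,-37,86)),'back',f(s,(71,-38,83)))
for n in['s8','s10','s1']:
    im=load(n)['image'].astype(int); m=((im[...,0]>110)&(im[...,1]<50)).astype(np.uint8); m[:,360:]=0;m[300:]=0;m[:200]=0
    n_,lab,stt,ce=cv2.connectedComponentsWithStats(m); print(n,[(q[4],c.round()) for q,c in zip(stt[1:],ce[1:]) if q[4]>15])
E
```

```text
ft_force: [0.2, 0.5, -0.1]
t 19.1 local [ 56.2 -36.8  83.3] yaw -0.1 F [ 0.3  0.4 -0.1] w 0.0006341105155122149
ft_force: [-0.3, -0.4, -0.4]
t 19.6 local [ 55.4 -36.5  83.5] yaw -0.0 F [-0.4 -0.3 -0.4] w 0.000521191538236507
ball down would be [304. 240.] back [328. 256.]
s8 [(np.int32(47), array([330., 253.]))]
s10 [(np.int32(21), array([308., 257.]))]
s1 [(np.int32(45), array([307., 238.])), (np.int32(32), array([305., 255.]))]
```

```bash
python3 -m crank '[[[15,0,0,0,-1],[30,0,-20,0,-1],[40,0,-60,0,-1],[-40,0,-80,0,-1],[-110,0,-80,0,-1],[-110,0,-80,0,-1],[-110,0,-80,0,-1],[-110,0,-80,0,-1],[-110,0,-80,0,-1],[-110,0,-80,0,-1]]]' | grep ft;  python3 - <<'E'
from fit import *
from bench import r
go()
w=snap(r,'wrist','w11'); s=snap(r,'scene','s11')
a=w['image'][0:320,130:550]; b=cv2.resize(s['image'][200:340,250:440],(380,320)[:2],interpolation=cv2.INTER_CUBIC)
cv2.imwrite('pics/fin.png',np.hstack([a,b])[:,:,::-1])
E
```

```text
ft_force: [0.2, 0.7, 0.5]
t 20.7 local [-53.4 -36.1 163.5] yaw 0.1 F [0.4 0.7 0.5] w 0.00026328936438889963
```

View pics/fin.png

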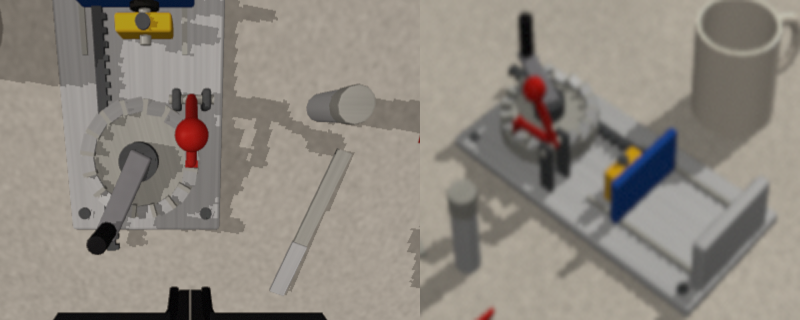

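The final view shows the pawl down, with its ball at (191,135) and nose on the teeth. The pusher is against the pad at (143,5), and the mug, tube and file haven't moved. I'll hand it in.

```bash
python3 -c "
from bench import r
print(r.close_job())"
```

```text
the job is handed in; nothing more can be done
None
```

The job is handed in. The pawl was thrown back, the pusher was wound to the stop and held there for about 1.5 s with roughly 7–10 N at the knob, and the pawl was flipped down again. In the last view the pusher sits on the pad, the mug, tube and file are undisturbed, and the arm is clear; no judging result was returned.

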